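Hold the matching glass test bar in the polariscope's light path

ROBOT

A 6-joint arm with a two-finger parallel gripper is mounted at the origin on the work surface. World frame = base frame: x ahead of the robot, y to its left, z up, the work surface at z = 0. Lengths are in mm, angles in rad, forces in N, time in s.
With the tool pointing down it reaches from about 350 to 850 mm from the base axis. Payload 8.1 kg.
Tool frame: the origin (TCP) lies midway between the tips of the shut fingers; the grasp point (between the pads) lies 19 mm behind it (env.tcp_to_grasp is the distance from the TCP to the grasp point, in mm); z points along the fingers, y is the line along which they close (so a half turn about z gives the same grasp; the last joint's range is limited). The gripper opens to 85 mm and grips with 20 to 120 N. Pads are 22 mm wide; open, the fingers measure 114 mm over their backs; the gripper's body (76 mm by 85 mm) begins 54 mm behind the grasp point. The pads swing forward as they close: fully open they stand 13 mm farther back than shut.
Start: joints at [-1.257, 0.13, 1.488, -0, 1.523, -0.085], TCP at [233.008, -552.913, 210.392] pointing down, gripper open.
Joint ranges: [-2.96, 2.96], [-0.89, 2.26], [0.02, 2.5], [-1.34, 4.48], [0, 2.73], [-2.66, 2.66]. Speed limits (rad/s): [2.39, 2.39, 2.79, 3.14, 3.14, 3.14].

INTERFACE

Orientations are given as a 3x3 rotation matrix whose columns are the frame's x, y, z axes.
In Python, from station import env gives the robot as it stands.
- The arm moves only by the tool carry_out, never from a script. Its argument "rows" is a list that holds one entry, the list of rows, each a list of 6 numbers: the shift along the world's x, y, z in cm, then the turn, a rotation vector about the world's x, y, z in rad. A call has 1 to 10 rows; each row is the pose to reach, as a shift and turn from the pose commanded when the call began; what a row does not reach only later rows make up. A row lasts 1/12 s, in which the tool goes at most 41.7 mm and 7.16 degrees, less where a joint would pass 70% of its speed; a pose out of reach is approached as far as the arm can. A call with a gripper value outside its range is refused whole. "grip" is the finger opening in cm, from 0 to 8.54, set as the call begins (left out, the last holds). The fingers move at their own pace and stop on an object; "squeeze" is the grip in N (left out, the last holds). Time passes only in rows, so rows that repeat a pose let the fingers close. It gives the time, the measured TCP pose, the force, the opening and the grip force at its end, in the units of the state.
- env.get_obs(): the state, without advancing time (a new reading comes with each control period).
- env.capture(name): name is "side" or "top" or "wrist"; returns a dict with "img" (384x512x3 uint8, red, green, blue), "range_z" (384x512 float32, mm along the optical axis (not along the pixel's ray), 0 where there is no reading), "fx", "fy", "cx", "cy" (pixels), "pose" (4x4, takes a point from camera to world coordinates). Camera axes: x right, y down, z forward; pixel columns grow to the right and rows downward; lengths in mm; the calibration is good to about 2 mm. The wrist camera is an equidistant fisheye: a pixel r from the principal point sees the ray r / f radians off the axis. A picture is of the moment at which its call begins.
- env.job_done(): hands the job in; it is judged then, once.
The state is a dict: "time_s": time; "joint_positions": joint angles; "joint_vel": joint speeds; "effort": joint torques, N m; "ee_pos": TCP position; "eef_rot": TCP orientation; "ft_force": force on the tool from outside, world axes, zero at the start; "wrist_torque": the same for the moment, N m; "gripper_width": finger opening in mm; "finger_force": force on a finger pad.
Only numpy, scipy, OpenCV 4.12 (cv2) and the standard library are available. Lean on these libraries where they do the work, as an engineer would, in place of code of your own. Each camera call takes 0.05 s, during which the arm holds its last target. There are 200 camera calls.

TASK

The vase on the round white mat is to be checked for strain: from the tray take the test bar of the same glass colour, gripping it by its two frosted sides only, never touching its polished faces. Hold it upright about midway between the polariscope's lamp window and its analyser, with the middle of the bar centred in the light path and the polished faces square to the light, clear of the instrument. Finish while holding it there, still; leave the other bars, the vases, the mug, the can and the jacks where they are.

Things in the scene. Friction and masses are not known exactly. Their poses are not given: they have to be found in the camera images.
- bar_amber: upright test bar of amber glass, 90 mm tall, section 24 mm (its x) by 30 mm (its y), about 0.15 kg. The two sides facing its own +y and -y, 30 mm apart, are frosted (pale, matt); those facing +x and -x are polished. The bars stand loose in the tray, about 110 mm apart, each turned its own way. Origin: centre of its foot; z up
- bar_green: upright test bar of green glass, 90 mm tall, section 24 mm (its x) by 30 mm (its y), about 0.15 kg. The two sides facing its own +y and -y, 30 mm apart, are frosted (pale, matt); those facing +x and -x are polished. The bars stand loose in the tray, about 110 mm apart, each turned its own way. Origin: centre of its foot; z up
- bar_blue: upright test bar of blue glass, 90 mm tall, section 24 mm (its x) by 30 mm (its y), about 0.15 kg. The two sides facing its own +y and -y, 30 mm apart, are frosted (pale, matt); those facing +x and -x are polished. The bars stand loose in the tray, about 110 mm apart, each turned its own way. Origin: centre of its foot; z up
- polished_amber: the two polished faces of the amber bar (clear, strongly coloured panels, 24 mm wide, 80 mm tall, 25.6 mm apart over their outsides), fixed to the bar. Origin: the middle of the bar, 45 mm above its foot; axes as the bar's: x passes square through the two polished faces
- polished_green: the two polished faces of the green bar (clear, strongly coloured panels, 24 mm wide, 80 mm tall, 25.6 mm apart over their outsides), fixed to the bar. Origin: the middle of the bar, 45 mm above its foot; axes as the bar's: x passes square through the two polished faces
- polished_blue: the two polished faces of the blue bar (clear, strongly coloured panels, 24 mm wide, 80 mm tall, 25.6 mm apart over their outsides), fixed to the bar. Origin: the middle of the bar, 45 mm above its foot; axes as the bar's: x passes square through the two polished faces
- vase_amber: bud vase of amber glass, 140 mm tall, belly 82 mm across. Origin: centre of its foot; z up. One of the three vases stands on the white mat, the other two on the stock board
- vase_green: bud vase of green glass, 140 mm tall, belly 82 mm across. Origin: centre of its foot; z up. One of the three vases stands on the white mat, the other two on the stock board
- vase_blue: bud vase of blue glass, 140 mm tall, belly 82 mm across. Origin: centre of its foot; z up. One of the three vases stands on the white mat, the other two on the stock board
- white_mat: round white ceramic-fibre mat, 110 mm across, 6 mm thick, fixed; the vase to be checked stands on its middle. Origin: centre of its underside
- tray: shallow wooden tray, fixed, 150 mm (its x) by 340 mm (its y), rim 16 mm high, dark floor 6 mm above the bench; the bars stand on the floor. Origin: centre of its underside
- polariscope: fixed bench polariscope. Base 170 (its x) by 375 mm, 18 mm high, rail on it to 30 mm. At its +y end a cream lamp house 160 wide, 188 high, with a round bright window 74 across; at its -y end a round black analyser 94 across, top at 177. Free gap between them: its y -119 to +99 mm, open above. Origin: on the bench below the middle of the light path; z up
- beam (a point): the middle of the light path, 130 mm above the bench, about midway between lamp window and analyser. The light runs level along this frame's y (lamp on the +y side, analyser on the -y side); z up
- mug: blue-green ceramic mug, 80 mm across, 92 mm tall, standing. Origin: centre of its foot
- can: red drinks can, 66 mm across, 115 mm tall, standing. Origin: centre of its foot
- jacks: glassblower's steel jacks (long tongs) lying flat on the bench beside the tray, 290 mm long, 60 mm wide. Origin: on the bench, about mid-length; x along the tongs
Mind the look-alikes: they are no part of the job. Of the things that look like the vase_blue, the middle-sized one is meant.

How it is judged (in metres and radians):
On the way:
1. the bar of the same colour as the vase on the white mat is lifted clear of the tray in the fingers (((horizontal distance between vase_amber and white_mat below 0.05 m and height (world z) of polished_amber above 0.1 m and contact force between bar_amber and the fingers above 2 N) or (horizontal distance between vase_green and white_mat below 0.05 m and height (world z) of polished_green above 0.1 m and contact force between bar_green and the fingers above 2 N) or (horizontal distance between vase_blue and white_mat below 0.05 m and height (world z) of polished_blue above 0.1 m and contact force between bar_blue and the fingers above 2 N))), for 0.2 s.
At the end, for the whole second after the job is handed in: the bar matching the vase on the mat is held in the fingers (over 2 N), touching neither instrument nor tray, still, upright and polished faces square to the light within 8 degrees, its middle within 10 mm of the beam sideways, 15 mm in height, 60 mm of mid-path (((horizontal distance between vase_amber and white_mat below 0.05 m and x of polished_amber in the frame of beam between -0.01 and 0.01 m and y of polished_amber in the frame of beam between -0.06 and 0.06 m and z of polished_amber in the frame of beam between -0.015 and 0.015 m and angle between the x axis of polished_amber and the y axis of beam, either way round below 0.14 rad and angle between bar_amber's own z axis and vertical below 0.14 rad and contact force between bar_amber and the fingers above 2 N and contact force between bar_amber and polariscope below 0.1 N and contact force between bar_amber and tray below 0.1 N and linear speed of bar_amber below 0.02 m/s and angular speed of bar_amber below 0.2 rad/s) or (horizontal distance between vase_green and white_mat below 0.05 m and x of polished_green in the frame of beam between -0.01 and 0.01 m and y of polished_green in the frame of beam between -0.06 and 0.06 m and z of polished_green in the frame of beam between -0.015 and 0.015 m and angle between the x axis of polished_green and the y axis of beam, either way round below 0.14 rad and angle between bar_green's own z axis and vertical below 0.14 rad and contact force between bar_green and the fingers above 2 N and contact force between bar_green and polariscope below 0.1 N and contact force between bar_green and tray below 0.1 N and linear speed of bar_green below 0.02 m/s and angular speed of bar_green below 0.2 rad/s) or (horizontal distance between vase_blue and white_mat below 0.05 m and x of polished_blue in the frame of beam between -0.01 and 0.01 m and y of polished_blue in the frame of beam between -0.06 and 0.06 m and z of polished_blue in the frame of beam between -0.015 and 0.015 m and angle between the x axis of polished_blue and the y axis of beam, either way round below 0.14 rad and angle between bar_blue's own z axis and vertical below 0.14 rad and contact force between bar_blue and the fingers above 2 N and contact force between bar_blue and polariscope below 0.1 N and contact force between bar_blue and tray below 0.1 N and linear speed of bar_blue below 0.02 m/s and angular speed of bar_blue below 0.2 rad/s))); the arm keeps its last pose, push and grip.
It fails at once if a polished face is touched by the robot (contact force between any of polished_amber, polished_green, polished_blue and the fingers above 0.3 N or contact force between any of polished_amber, polished_green, polished_blue and the arm above 0.3 N).
It fails at once if a test bar of another colour is moved (over 15 mm) or tipped ((not (horizontal distance between vase_amber and white_mat below 0.05 m) and (distance of bar_amber from where it was at the start of the episode above 0.015 m or angle between bar_amber's own z axis and vertical above 0.3 rad)) or (not (horizontal distance between vase_green and white_mat below 0.05 m) and (distance of bar_green from where it was at the start of the episode above 0.015 m or angle between bar_green's own z axis and vertical above 0.3 rad)) or (not (horizontal distance between vase_blue and white_mat below 0.05 m) and (distance of bar_blue from where it was at the start of the episode above 0.015 m or angle between bar_blue's own z axis and vertical above 0.3 rad))).
It fails at once if a vase, the mug, the can or the jacks is moved (over 20 mm) or a vase tipped (distance of any of vase_amber, vase_green, vase_blue, mug, can, jacks from where it was at the start of the episode above 0.02 m or angle between any of vase_amber, vase_green, vase_blue's own z axis and vertical above 0.3 rad).
It fails at once if the polariscope is knocked (over 5 N) by the robot or by a bar (contact force between polariscope and the fingers above 5 N or contact force between polariscope and the arm above 5 N or contact force between polariscope and bar_amber above 5 N or contact force between polariscope and bar_green above 5 N or contact force between polariscope and bar_blue above 5 N).
It also fails if it takes over 35 s, if anything falls off the work surface, if the arm or the gripper's body presses on something with over 40 N, if the wrist force passes 120 N, or if a joint passes its speed limit or range.

## Working session

There is one attempt and no reset: what is moved stays moved. The work goes in short steps, Python scripts to look and compute and a tool call to move; the robot and the scene stay as the last step left them, time stands still between calls to the robot, and variables do not carry over. Pictures are saved under pics/ and viewed, at most 10 in all, crops included, and the job is handed in when it is done.

Besides the shell and the picture viewer there is one more tool, called after "Emit:" in YAML: its name, and indented under it one key for each argument. carry_out: Moves the arm, as the interface text tells. Its arguments: {"type":"object","properties":{"rows":{"type":"array","items":{"type":"array","items":{"type":"array","items":{"type":"number"}}}},"grip":{"type":"number"},"squeeze":{"type":"number"}},"required":["rows"]}

```bash
mkdir -p pics; python3 - <<'E'
from station import env
import numpy as np, cv2, pickle
d={}
for n in("top","side"):
    c=env.capture(n); d[n]=c
    print(n,c['fx'],c['cx'],c['cy'],np.round(c['pose'],3).tolist())
    cv2.imwrite(f"pics/{n}0.png",cv2.resize(c['img'][:,:,::-1],(768,576)))
pickle.dump(d,open('c.pkl','wb'))
o=env.get_obs();print(o)
E
```

```text
top 425.99808431685926 250.3357568924371 198.0529593662799 [[-0.018, -0.98, 0.196, 310.029], [-1.0, 0.019, 0.007, 0.354], [-0.011, -0.196, -0.981, 1399.563], [0.0, 0.0, 0.0, 1.0]]
side 424.91901891008365 247.25481227773102 187.0759203409771 [[0.951, -0.177, 0.253, 155.387], [-0.309, -0.498, 0.81, -1325.054], [-0.017, -0.849, -0.529, 980.832], [0.0, 0.0, 0.0, 1.0]]
{'time_s': 0.1, 'joint_positions': array([-1.25740197e+00,  1.31077668e-01,  1.48917868e+00,  1.56090722e-05,
        1.52300437e+00, -8.54191931e-02]), 'joint_vel': array([-9.92203387e-04, -2.80175235e-03, -1.99526654e-03, -3.57878188e-05,
       -3.28996549e-04,  1.37811085e-03]), 'effort': array([ 1.41340879e-03, -5.70953751e+01, -5.01940155e+01, -8.63686296e-05,
        8.14495375e-03, -3.18045306e-05]), 'ee_pos': array([ 232.84600556, -552.39866174,  209.4495673 ]), 'eef_rot': array([[ 9.21522705e-01,  3.88324162e-01, -4.99414244e-04],
       [ 3.88324451e-01, -9.21521344e-01,  1.59162227e-03],
       [ 1.57844500e-04, -1.66065082e-03, -9.99998609e-01]]), 'ft_force': array([ 0.17046169, -0.73906649,  0.4997734 ]), 'wrist_torque': array([ 0.05461215, -0.02955896,  0.05358513]), 'finger_force': 0.0, 'gripper_width': 85.14366512866096}
```

View pics/top0.png

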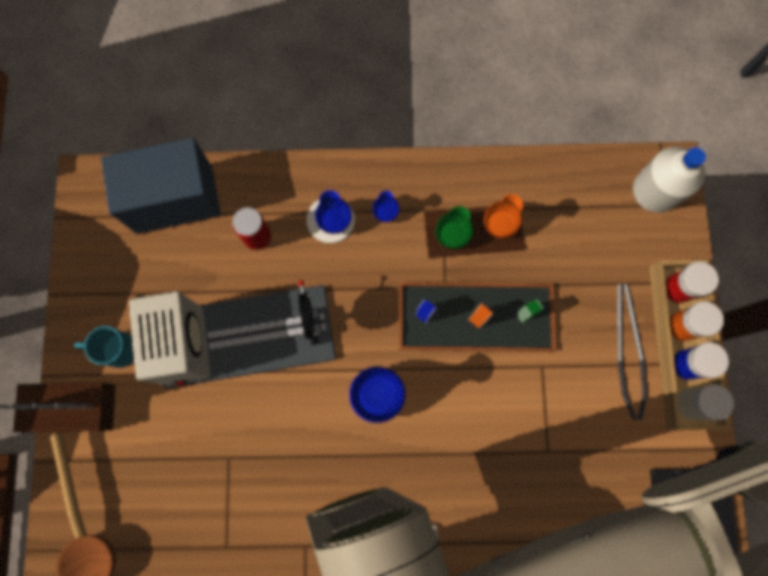

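View pics/side0.png

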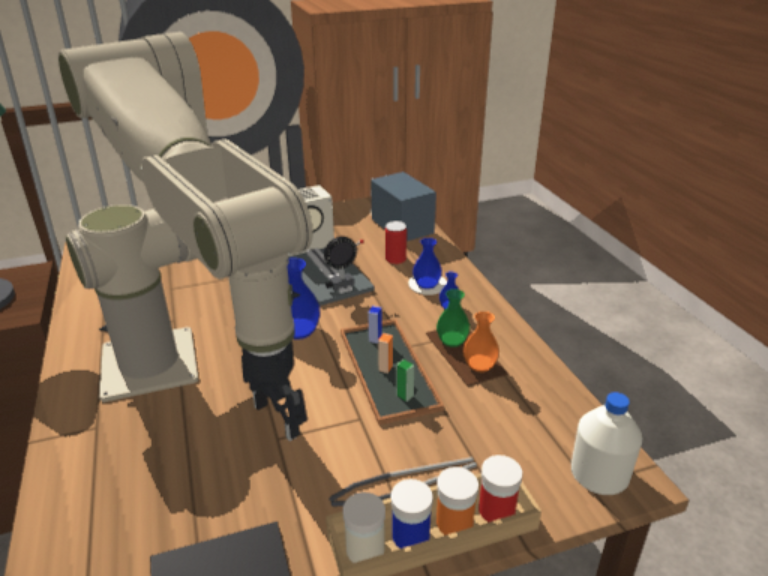

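The top view (768x576 px) shows the middle-sized blue vase on the white mat at (333,215). The look-alikes are a small blue vase at (387,207), a large blue vase at (378,393) and a blue paint jar at (688,363). The bars in the tray are blue (426,311), amber (480,316) and green (530,310), so I choose the blue bar. In the side view that bar is at (375,325). The polariscope's lamp house is at (165,338) and its analyser at (308,315).

```bash
cat > h.py <<'E'
import numpy as np, cv2
def onplane(c,uv,z):
    uv=np.atleast_2d(np.array(uv,float)); P=c['pose']
    r=np.c_[(uv[:,0]-c['cx'])/c['fx'],(uv[:,1]-c['cy'])/c['fy'],np.ones(len(uv))]@P[:3,:3].T
    return P[:3,3]+r*((z-P[2,3])/r[:,2])[:,None]
def cloud(c):
    h,w=c['range_z'].shape; u,v=np.meshgrid(np.arange(w),np.arange(h)); z=c['range_z']
    p=np.stack([(u-c['cx'])/c['fx']*z,(v-c['cy'])/c['fy']*z,z],-1)
    return p@c['pose'][:3,:3].T+c['pose'][:3,3]
E
python3 - <<'E'
import pickle,numpy as np,cv2
from h import *
d=pickle.load(open('c.pkl','rb')); t=d['top']; s=d['side']
X=cloud(t)
def rect(name,m):
    p=X[m][:,:2].astype(np.float32); r=cv2.minAreaRect(p); print(name,m.sum(),'med',np.round(np.median(X[m],0),1),'rect',np.round(r[0],1),np.round(r[1],1),round(r[2],1))
v,u=np.mgrid[:384,:512]
def box(x0,y0,x1,y1): return (u>=x0)&(u<=x1)&(v>=y0)&(v<=y1)
z=X[...,2]; ok=t['range_z']>0
b=box(265,180,375,240)
for n,bx in(('blue',box(270,190,297,222)),('amber',box(305,195,335,225)),('green',box(337,192,366,222))):
    rect(n,ok&bx&(z>85)&(z<110))
pol=box(80,180,230,265)&ok
rect('base',pol&(z>8)&(z<45)&box(138,180,230,265)); rect('base18',pol&(z>10)&(z<24)&(u>138))
rect('lamp',pol&(z>175)&(z<200)); rect('analyser',pol&(z>90)&(u>190))
im=t['img'][:,:,::-1]
a=cv2.resize(im[185:250,80:235],(775,325),interpolation=cv2.INTER_CUBIC)
b=cv2.resize(im[185:237,265:325],(312,270),interpolation=cv2.INTER_CUBIC)
si=s['img'][:,:,::-1]
c2=cv2.resize(si[200:245,230:290],(360,270),interpolation=cv2.INTER_CUBIC)
o=np.zeros((600,780,3),np.uint8); o[:325,:775]=a;o[328:598,:312]=b;o[328:598,320:680]=c2
cv2.imwrite('pics/crop.png',o)
E
```

```text
blue 83 med [544.7 -94.4  95.9] rect [545.4 -95.2] [30.1 25.2] 49.1
amber 84 med [ 532.1 -210.6   95.8] rect [ 533.3 -211.5] [28.9 26.1] 45.9
green 87 med [ 542.4 -315.1   96. ] rect [ 542.9 -316.6] [25.8 30.8] 31.8
base 3923 med [503.2 256.5  18.9] rect [522.2 242. ] [268.3 281.8] 0.0
base18 3010 med [492.1 251.9  17.9] rect [522.3 240.6] [225.2 274.8] 1.9
lamp 1991 med [486.6 424.2 188. ] rect [505.  309.3] [161.1 341.3] 8.7
analyser 270 med [527.9 147.1 163.1] rect [539.9 150.1] [115.7  18.9] 8.1
```

View pics/crop.png

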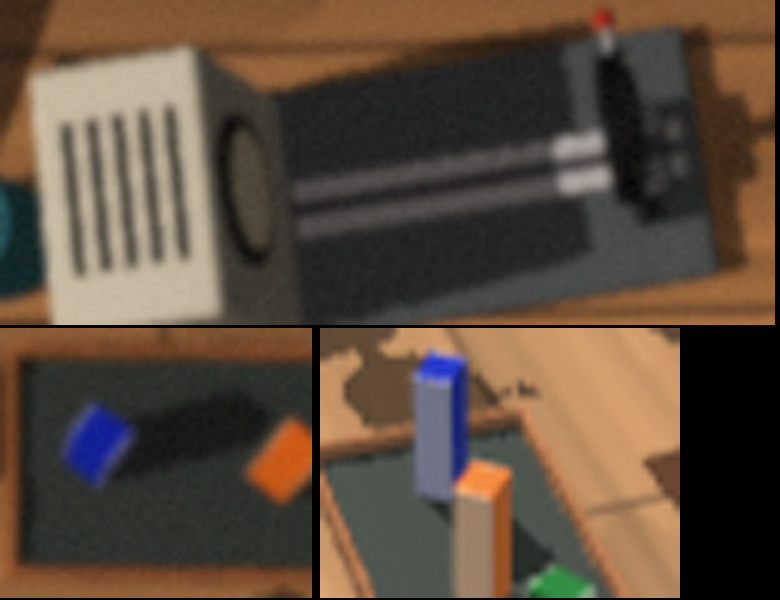

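Top crop: the blue bar's pale sides are at its upper-left and lower-right (crop px 115,460). In the side crop the pale side faces the viewer (440,440), so the bar's y axis runs at about 49° in world yaw. The choice is confirmed. Next I measure the polariscope axis.

```bash
python3 - <<'E'
import pickle,numpy as np,cv2
from h import *
d=pickle.load(open('c.pkl','rb')); t=d['top']; s=d['side']
X=cloud(t); v,u=np.mgrid[:384,:512]; z=X[...,2]
def rect(n,m):
    m=cv2.morphologyEx(m.astype(np.uint8),cv2.MORPH_OPEN,np.ones((3,3)))>0
    p=X[m][:,:2].astype(np.float32); r=cv2.minAreaRect(p);q=cv2.fitLine(p,cv2.DIST_L2,0,.01,.01).ravel()
    print(n,m.sum(),np.round(p.mean(0),1),'rect',np.round(r[0],1),np.round(r[1],1),round(r[2],2),'pca',np.degrees(np.arctan2(q[1],q[0])).round(2)); return r
bx=(u>80)&(u<232)&(v>180)&(v<265)
L=rect('lamp',bx&(u<145)&(z>183)&(z<193))
A=rect('ana',bx&(u>190)&(z>60)&(z<185))
rect('rail',bx&(u>145)&(u<185)&(z>26)&(z<34))
m=bx&(u>150)&(u<190)&(z>10)&(z<24); 
# base side edges: per-column extents
e=[]
for c in range(142,222,4):
    w=np.where(bx[:,c]&(z[:,c]>9)&(z[:,c]<40))[0]
    e.append([X[w[0],c],X[w[-1],c]])
e=np.array(e);
for k in(0,1):
    l=np.polyfit(e[4:,k,1],e[4:,k,0],1); print('edge',l, np.degrees(np.arctan(l[0])), 'x at y=260',np.polyval(l,260))
# side-view points of analyser
Y=cloud(s); vs,us=np.mgrid[:384,:512]
m=(us>205)&(us<250)&(vs>145)&(vs<190)&(Y[...,2]>95)&(Y[...,2]<185)&(Y[...,1]<200)&(Y[...,1]>80)
p=Y[m]; print('ana side',m.sum(),p.mean(0).round(1),p.min(0).round(1),p.max(0).round(1))
m=(X[...,2]>60)&(u>225)&(u<275)&(v>235)&(v<285); print('bigvase',X[m].min(0),X[m].max(0))
E
```

```text
lamp 1700 [484.2 427.2] rect [486.5 428.4] [159.4 100.3] 8.67 pca 8.36
ana 257 [527.7 147.1] rect [537.9 149.7] [111.7  18.8] 7.72 pca 7.62
rail 162 [505.2 288.1] rect [506.8 289.4] [ 35.8 119.7] 8.84 pca -86.02
edge [-1.03089555e-03  5.93283076e+02] -0.05906594340723826 x at y=260 593.0150431574378
edge [-1.46071255e-01  4.65098245e+02] -8.31049253582211 x at y=260 427.1197188828078
ana side 351 [530.  143.9 134.9] [482.1 125.5  95.2] [593.5 159.6 177.4]
bigvase [310.02902957 -47.51303886  67.2226121 ] [ 426.80053674   66.85257348 1399.56289523]
```

Emit:
carry_out:
  rows:
    - [[3,4.5,2,0,0,0.12],[6,9,4,0,0,0.24],[9,13.5,5,0,0,0.36],[12,18,5,0,0,0.48],[15,22,5,0,0,0.6],[18,26,5,0,0,0.72],[21,30,5,0,0,0.84],[24,35,5,0,0,0.96],[27,40,5,0,0,1.08],[31.2,45.8,5,0,0,1.2]]
  grip: 7

```text
time_s: 0.93
ee_pos: [464.7, -212.5, 259.6]
eef_rot: [[-0.034, 0.999, -0.0], [0.999, 0.034, 0.0], [0.0, -0.0, -1.0]]
ft_force: [-0.6, -0.7, 1.1]
gripper_width: 70.4
finger_force: 0.0
```

Emit:
carry_out:
  rows:
    - [[0,0,0,0,0,0.12],[0,0,0,0,0,0.24],[0,0,0,0,0,0.36],[0,0,0,0,0,0.48],[0,0,0,0,0,0.6],[0,0,0,0,0,0.72],[0,0,0,0,0,0.83],[0,0,0,0,0,0.83],[0,0,0,0,0,0.83]]

```text
time_s: 1.68
ee_pos: [463.9, -214.4, 259.4]
eef_rot: [[-0.754, 0.657, -0.001], [0.657, 0.754, 0.0], [0.001, -0.0, -1.0]]
ft_force: [0.3, 0.1, -0.0]
gripper_width: 70.1
finger_force: 0.0
```

```bash
python3 - <<'E'
from station import env
import pickle,cv2,numpy as np
o=env.get_obs();print(o['ee_pos'],o['eef_rot'][:,1],o['gripper_width'],o['time_s'],o['joint_positions'])
c=env.capture('wrist');pickle.dump(c,open('w.pkl','wb'))
print(c['fx'],c['cx'],c['cy'],c['pose'].round(3).tolist())
cv2.imwrite('pics/w1.png',cv2.resize(c['img'][:,:,::-1],(768,576)))
E
```

```text
[ 463.94293294 -214.37032494  259.35027719] [ 6.56618879e-01  7.54222538e-01 -1.04607284e-04] 70.10974063775842 1.6833 [-5.33215729e-01 -1.26694566e-01  1.65707835e+00  3.59578967e-05
  1.61197736e+00 -1.38768350e+00]
297.3186396354542 254.4311124892861 194.15287901969535 [[0.657, 0.718, 0.229, 404.26], [0.754, -0.626, -0.201, -163.628], [-0.001, 0.305, -0.952, 422.547], [0.0, 0.0, 0.0, 1.0]]
```

View pics/w1.png

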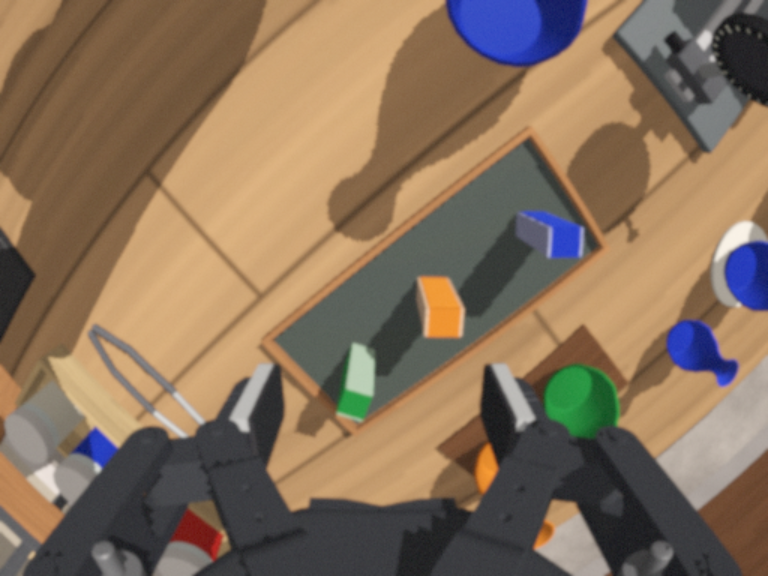

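The wrist view shows the blue bar's frosted side at (533,235) and its top at (563,240), with the image x axis parallel to the bar's y. The fingers line up with it. The move ended short, so I continue to above the bar.

Emit:
carry_out:
  rows:
    - [[1.6,2.4,0,0,0,0],[3.2,4.8,0,0,0,0],[4.9,7.2,0,0,0,0],[6.5,9.5,0,0,0,0],[8.1,11.9,0,0,0,0],[8.1,11.9,-3,0,0,0],[8.1,11.9,-5,0,0,0],[8.1,11.9,-5,0,0,0],[8.1,11.9,-5,0,0,0]]

```text
time_s: 2.48
ee_pos: [544.0, -95.2, 208.5]
eef_rot: [[-0.755, 0.655, -0.003], [0.655, 0.755, 0.001], [0.003, -0.002, -1.0]]
ft_force: [0.2, -0.4, 0.9]
gripper_width: 70.0
finger_force: 0.0
```

```bash
python3 - <<'E'
from station import env
import cv2,numpy as np
o=env.get_obs();R=o['eef_rot'];print(o['ee_pos'],np.degrees(np.arctan2(R[1,1],R[0,1])),o['time_s'])
c=env.capture('wrist')
hsv=cv2.cvtColor(c['img'],cv2.COLOR_RGB2HSV)
v,u=np.mgrid[:384,:512]
P=c['pose'];x=(u-c['cx'])/c['fx'];y=(v-c['cy'])/c['fy'];th=np.hypot(x,y)+1e-9
ray=np.stack([x/th*np.tan(th),y/th*np.tan(th),np.ones_like(x)],-1)
X=(ray*c['range_z'][...,None])@P[:3,:3].T+P[:3,3]
m=(abs(X[...,2]-96)<4)&(np.hypot(X[...,0]-545,X[...,1]+95)<35)
m&=(hsv[...,0]>105)&(hsv[...,0]<130)&(hsv[...,1]>120)
# top face: also cast onto z=96
w=ray@P[:3,:3].T; W=P[:3,3]+w*((96-P[2,3])/w[...,2])[...,None]
for A in(X,W):
    r=cv2.minAreaRect(A[m][:,:2].astype(np.float32)); print(m.sum(),r)
cv2.imwrite('pics/w2.png',cv2.resize(c['img'][:,:,::-1],(768,576)))
E
```

```text
[544.04414861 -95.16879244 208.49565234] 49.04763163522582 2.4833
609 ((547.45166015625, -96.62110900878906), (24.26422119140625, 24.702037811279297), 52.02861022949219)
609 ((547.186767578125, -96.42057037353516), (24.302352905273438, 24.608776092529297), 52.143489837646484)
```

View pics/w2.png

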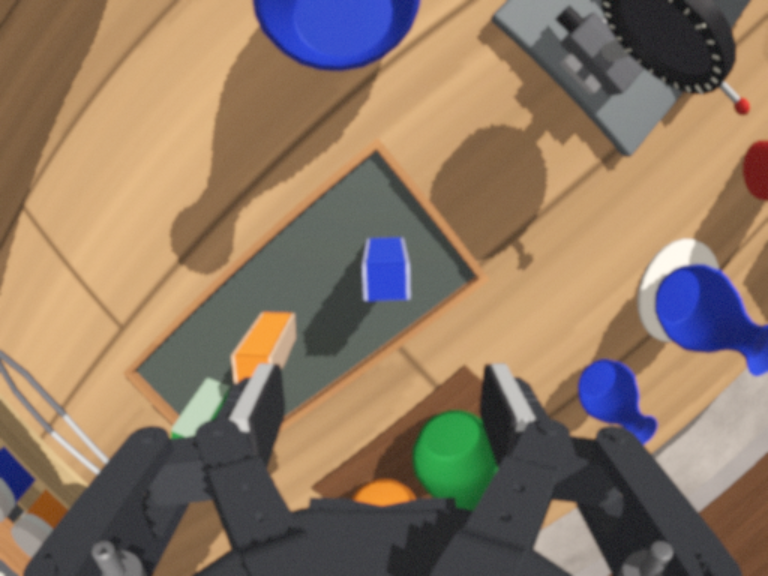

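The wrist view shows the blue bar's top at (386,250), its polished face below it, and frosted edges left and right facing the fingers, with clearance all round. I descend and close.

Emit:
carry_out:
  rows:
    - [[0.2,-0.1,0,0,0,0.03],[0.2,-0.1,-3,0,0,0.03],[0.2,-0.1,-6,0,0,0.03],[0.2,-0.1,-9,0,0,0.03],[0.2,-0.1,-11.5,0,0,0.03],[0.2,-0.1,-13.5,0,0,0.03],[0.2,-0.1,-15,0,0,0.03],[0.2,-0.1,-16.2,0,0,0.03],[0.2,-0.1,-16.2,0,0,0.03],[0.2,-0.1,-16.2,0,0,0.03]]

```text
time_s: 3.37
ee_pos: [547.7, -97.0, 48.7]
eef_rot: [[-0.775, 0.632, 0.001], [0.632, 0.775, -0.0], [-0.001, 0.0, -1.0]]
ft_force: [-0.6, 0.7, 0.7]
gripper_width: 69.8
finger_force: 0.0
```

Emit:
carry_out:
  rows:
    - [[0,0,0,0,0,0],[0,0,0,0,0,0],[0,0,0,0,0,0],[0,0,0,0,0,0],[0,0,0,0,0,0],[0,0,0,0,0,0],[0,0,0,0,0,0],[0,0,0,0,0,0],[0,0,0,0,0,0],[0,0,0,0,0,0]]
  grip: 2
  squeeze: 30

```text
time_s: 4.2
ee_pos: [548.3, -96.8, 49.2]
eef_rot: [[-0.776, 0.631, 0.002], [0.631, 0.776, -0.001], [-0.002, 0.001, -1.0]]
ft_force: [0.1, 1.6, 6.9]
gripper_width: 29.1
finger_force: 30.9
```

Emit:
carry_out:
  rows:
    - [[0,0,1,0,0,0],[0,0,3,0,0,0],[0,0,6,0,0,0],[0,0,9,0,0,0],[0,0,12,0,0,0],[0,0,15,0,0,0],[0,0,18,0,0,0],[0,0,20,0,0,0],[0,0,20,0,0,0],[0,0,20,0,0,0]]

```text
time_s: 5.03
ee_pos: [547.7, -96.7, 249.3]
eef_rot: [[-0.776, 0.631, 0.003], [0.631, 0.776, -0.001], [-0.003, 0.001, -1.0]]
ft_force: [0.2, 0.4, -2.3]
gripper_width: 29.2
finger_force: 30.1
```

```bash
python3 - <<'E'
from station import env
import cv2,numpy as np
from h import *
o=env.get_obs();R=o['eef_rot'];print(o['ee_pos'],np.degrees(np.arctan2(R[1,1],R[0,1])),o['time_s'],o['gripper_width'])
ims=[]
for n in('side','top'):
    c=env.capture(n); h=cv2.cvtColor(c['img'],cv2.COLOR_RGB2HSV); X=cloud(c); e=o['ee_pos']
    m=(np.hypot(X[...,0]-e[0],X[...,1]-e[1])<40)&(X[...,2]>190)&(X[...,2]<320)&(h[...,0]>100)&(h[...,0]<135)&(h[...,1]>40)
    p=X[m]; print(n,m.sum(),p.min(0).round(1) if m.any() else '',p.max(0).round(1) if m.any() else '')
    if n=='side': ims=cv2.resize(c['img'][120:260,170:350,::-1],(540,420),interpolation=cv2.INTER_CUBIC)
w=env.capture('wrist')
o2=np.zeros((420,800,3),np.uint8);o2[:,:540]=ims;o2[:195,540:]=cv2.resize(w['img'][:,:,::-1],(260,195))
cv2.imwrite('pics/g.png',o2)
E
```

```text
[547.72870336 -96.68536412 249.30015721] 50.879827993328064 5.0333 29.249202954787865
side 153 [ 529.6 -128.2  208.5] [562.6 -86.3 316.6]
top 68 [ 526.  -103.4  208.2] [544.8 -77.  296.3]
```

View pics/g.png

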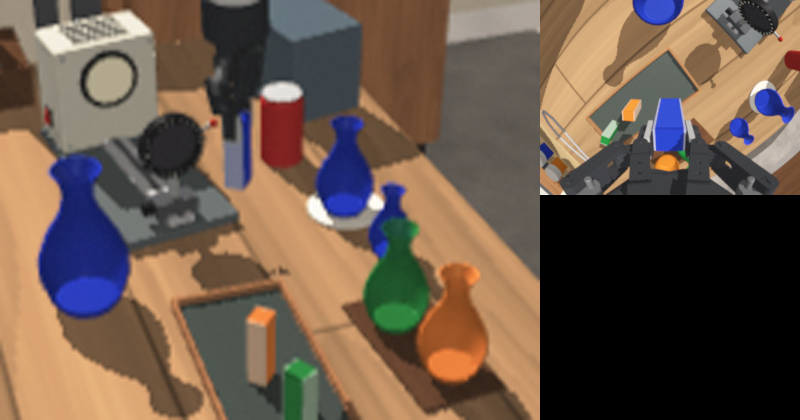

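The picture shows the bar held upright, frosted sides in the fingers at (237,150), clear of the tray. I carry it over the polariscope.

Emit:
carry_out:
  rows:
    - [[-0.3,2,0.3,0,0,-0.05],[-0.6,5,0.5,0,0,-0.12],[-1,8.5,0.5,0,0,-0.2],[-1.3,12,0.5,0,0,-0.3],[-1.6,15.5,0.5,0,0,-0.4],[-2,19,0.5,0,0,-0.5],[-2.3,22.5,0.5,0,0,-0.58],[-2.6,26,0.5,0,0,-0.66],[-3,29,0.5,0,0,-0.72],[-3.2,31.5,0.5,0,0,-0.74]]

```text
time_s: 6.02
ee_pos: [513.3, 220.5, 250.5]
eef_rot: [[-0.145, 0.989, -0.004], [0.989, 0.145, -0.001], [-0.0, -0.004, -1.0]]
ft_force: [0.3, -0.3, -2.4]
gripper_width: 29.6
finger_force: 30.1
```

Emit:
carry_out:
  rows:
    - [[-0.2,2,0,0,0,0],[-0.5,4,0,0,0,0],[-0.7,5.5,0,0,0,0],[-0.7,6.3,0,0,0,0],[-0.7,6.3,0,0,0,0],[-0.7,6.3,0,0,0,0]]

```text
time_s: 6.52
ee_pos: [507.7, 281.0, 251.4]
eef_rot: [[-0.148, 0.989, -0.002], [0.989, 0.148, -0.001], [-0.001, -0.002, -1.0]]
ft_force: [-0.8, -0.5, -2.1]
gripper_width: 29.3
finger_force: 30.2
```

Right on target (tool y at 8.5°). Lower to TCP z of about 128.

Emit:
carry_out:
  rows:
    - [[0.1,0,-2,0,0,0],[0.1,0,-4,0,0,0],[0.1,0,-6,0,0,0],[0.1,0,-8,0,0,0],[0.1,0,-10,0,0,0],[0.1,0,-11.5,0,0,0],[0.1,0,-12.3,0,0,0],[0.1,0,-12.3,0,0,0],[0.1,0,-12.3,0,0,0],[0.1,0,-12.3,0,0,0]]

```text
time_s: 7.35
ee_pos: [510.1, 281.4, 131.2]
eef_rot: [[-0.147, 0.989, 0.002], [0.989, 0.147, 0.001], [0.0, 0.002, -1.0]]
ft_force: [0.1, -0.6, -0.9]
gripper_width: 29.5
finger_force: 30.1
```

```bash
python3 - <<'E'
from station import env
import cv2,numpy as np
from h import *
o=env.get_obs();R=o['eef_rot'];e=o['ee_pos'];print(e,np.degrees(np.arctan2(R[1,1],R[0,1])),o['time_s'],o['gripper_width'])
c=env.capture('side'); h=cv2.cvtColor(c['img'],cv2.COLOR_RGB2HSV); X=cloud(c)
m=(np.hypot(X[...,0]-e[0],X[...,1]-e[1])<45)&(X[...,2]>60)&(X[...,2]<180)&(h[...,0]>100)&(h[...,0]<135)&(h[...,1]>40)
p=X[m]; print(m.sum(),p.min(0).round(1),p.max(0).round(1)) if m.any() else None
w=env.capture('wrist')
o2=np.zeros((384,790,3),np.uint8);o2[:,:512]=w['img'][:,:,::-1];o2[:216,512:]=cv2.resize(c['img'][100:200,170:299,::-1],(278,216),interpolation=cv2.INTER_CUBIC)
cv2.imwrite('pics/f.png',o2)
E
```

```text
[510.08061261 281.42362314 131.19465304] 8.450651702247876 7.35 29.482149799632552
150 [493.2 256.3  87. ] [526.  291.8 179.9]
```

View pics/f.png

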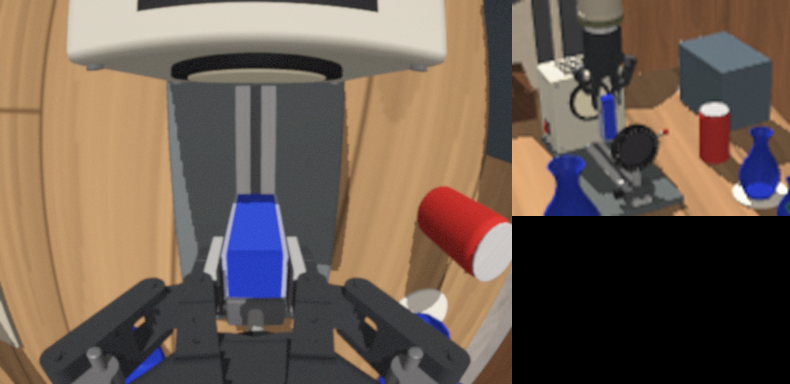

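The wrist view shows the bar at (256,250), in line with the rails at (255,140) and the lamp window at (257,75), faces square. A small trim and a settle, then I hand in.

Emit:
carry_out:
  rows:
    - [[-0.1,0,-0.2,0,0,0],[-0.1,0,-0.2,0,0,0],[-0.1,0,-0.2,0,0,0],[-0.1,0,-0.2,0,0,0],[-0.1,0,-0.2,0,0,0],[-0.1,0,-0.2,0,0,0]]

```text
time_s: 7.95
ee_pos: [508.1, 281.5, 127.8]
eef_rot: [[-0.148, 0.989, 0.0], [0.989, 0.148, 0.0], [0.0, 0.0, -1.0]]
ft_force: [0.1, -0.1, -1.9]
gripper_width: 29.5
finger_force: 30.2
```

```bash
python3 -c "
from station import env
o=env.get_obs();print(o['ee_pos'],o['finger_force'],abs(o['joint_vel']).max());print(env.job_done())"
```

```text
[508.11994316 281.54254897 127.77532777] 30.15010714530945 0.0010396368406469002
the job is handed in; nothing more can be done
None
```

I handed the job in at about 8 s with the blue bar held by its frosted sides, still and upright in the middle of the polariscope's light path with its polished faces square to the light; no verdict was returned.

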